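# Close up the heating manifold with the pump stopped

## Robot

A 6-joint arm with a two-finger parallel gripper is mounted at the origin on the work surface. World frame = base frame: x ahead of the robot, y to its left, z up, the work surface at z = 0. Lengths are in mm, angles in rad, forces in N, time in s.
With the tool pointing down it reaches from about 350 to 875 mm from the base axis. Payload 4.2 kg.
Tool frame: the origin (TCP) lies on the mounting face of the last link; the fingertips stand 173 mm ahead of it and the grasp point (between the pads) lies 155 mm ahead of it; z points along the fingers, y is the line along which they close (so a half turn about z gives the same grasp; the last joint's range is limited). The gripper opens to 85 mm and grips with 20 to 120 N. Pads are 22 mm wide; open, the fingers measure 114 mm over their backs; the gripper's body (76 mm by 85 mm) begins 54 mm behind the grasp point. The pads swing forward as they close: fully open they stand 13 mm farther back than shut.
Start: joints at [-0.909, 0.385, 0.008, 0, -1.194, -0.259], TCP at [245.011, -574.952, 404.712] pointing down, gripper open.
Joint ranges: [-3.14, 3.14], [-1.21, 2.06], [-1.07, 1.41], [-3.16, 2.05], [-2.99, -0.16], [-3.1, 3.1]. Speed limits (rad/s): [2.79, 2.79, 3.14, 3.14, 3.14, 3.14].

## Interface

Orientations are given as a unit quaternion [x, y, z, w].
In Python, from bench import arm gives the robot as it stands. The module is installed in compiled form; this text tells all that it offers.
- The arm moves only by the tool move_arm, never from a script. Its arguments are lists of equal length, an entry for each row: "fingers": the finger opening in mm, from 0 to 85.4; "travel": the shift along the tool's x, y, z in mm, a list of three; "dr": the turn, a rotation vector about the tool's x, y, z in rad, a list of three. A call has 1 to 10 rows; each row is the pose to reach, as a shift and turn from the pose commanded when the call began, along the tool's axes at that moment; what a row does not reach only later rows make up. A row lasts 1/10 s, in which the tool goes at most 50 mm and 8.59 degrees, less where a joint would pass 70% of its speed; a pose out of reach is approached as far as the arm can. A call with a gripper value outside its range is refused whole. The fingers move at their own pace and stop on an object; the grip force is fixed at half the most. Time passes only in rows, so rows that repeat a pose let the fingers close. It gives the time, the measured TCP pose, the force, the opening and the grip force at its end, in the units of the state.
- arm.read_state(): the state, without advancing time (a new reading comes with each control period).
- arm.get_image(name): name is "scene" or "top" or "wrist"; returns the picture (420x560x3 uint8, red, green, blue); there is no depth.
- arm.camera_model(name): a dict with "intrinsics" (3x3 intrinsics, pixels), "k1" (the pictures are not rectified: a ray, as slopes to the right and down, at radius r is drawn at 1 + k1 r^2 times it, then the intrinsics apply), "pose" (4x4, takes a point from camera to world coordinates). Camera axes: x right, y up, looking along -z (the intrinsics and any distortion apply to the point x, -y, -z); pixel columns grow to the right and rows downward; lengths in mm; the calibration is good to about 2 mm. A picture is of the moment at which its call begins: read the wrist's pose just before it. camera_model takes no time and is no camera call; for the wrist camera it gives the pose at the moment of the call.
- arm.job_done(): hands the job in; it is judged then, once.
The state is a dict: "clock": time; "joints": joint angles; "joint_vel": joint speeds; "joint_efforts": joint torques, N m; "position": TCP position; "ee_rot": TCP orientation; "contact_force": force on the tool from outside, world axes, zero at the start; "wrist_torque": the same for the moment, N m; "gripper_width": finger opening in mm; "grasp_force": force on a finger pad.
Only numpy, scipy, OpenCV 4.12 (cv2) and the standard library are available. Lean on these libraries where they do the work, as an engineer would, in place of code of your own. Each camera call takes 0.05 s, during which the arm holds its last target. There are 200 camera calls.

## Task

Press the pump's red mushroom stop button until it stays down, and handle no manifold segment while it is up. Then set every loose grey segment upright in the rail with its outlet towards the rail's front edge, butt them all flush in one row, without gaps, against the inlet piece, and slide the orange end clamp up against the last one. When the row is closed, turn the mushroom button clockwise to release it so that it springs up again, and leave the other fittings on the mat where they are.

Things in the scene. Friction and masses are not known exactly. Their poses are not given: they have to be found in the camera images.
- stop_top (a point): centre of the top of the red mushroom head of the stop button, 84 mm above the tiles when up, about 76 when latched down. Head round, 40 mm diameter, 18 mm high, white arrows on it show the turning sense; its axes turn with the head. It stands on a fixed yellow box 72 x 72 mm, 50 mm high
- stop_press (a joint): how far the mushroom head is down, m: 0 up, 0.009 fully pressed. Pressing takes 6 N at most; past 0.008 a catch snaps in and the head stays down at about 0.0078. Pulling does not free it
- stop_turn (a joint): turn of the mushroom head, rad, 0 to 0.9, clockwise from above is positive. Turned past about 0.6 while down, the catch is clear and the head springs up (5 N) as soon as it is let go, then turns itself back to 0 (weak spring, 0.05 N m)
- rail: fixed steel rail on the tiles, plate 70 wide, 8 mm thick. Origin on the tiles at its middle; y runs along the row from inlet piece to clamp, -x is its front, z up. Lips 6 mm high leave a channel 48 mm wide (x -24 to 24 mm): a seated segment is at x 0, z 8 mm. Pump 118 mm high round y -262 mm. Five segments fit before the parked clamp with 20 mm or more to spare
- inlet_face (a point): foot of the inlet piece's flat black face (34 mm high) that the first segment butts against, at rail x 0, y -150, z 8 mm; axes as the rail's. Behind it (y -200 to -150) the inlet piece carries an air vent up to 72 mm
- rail_front (a point): middle of the rail plate's front edge: rail x -35, y 0, z 8 mm; axes as the rail's. The outlets of the seated segments point to this side
- clamp_face (a point): foot of the orange end clamp's flat face (34 mm high, 42 mm wide) that meets the last segment, in the channel at rail x 0, z 8 mm; axes as the rail's
- clamp_tab (a point): centre of the top of the clamp's upright tab, 76 mm above the tiles, 21 mm behind the clamp's face. Tab 30 mm wide (x), 14 mm thick (y), standing 34 mm above the clamp's block. Grip it across x or push it along the rail
- clamp (a joint): how far the clamp has been slid along the rail from its parked place towards the inlet, m (0 to 0.235; the face is at rail y 0.145 minus this). It drags with about 2 N and stays where it is left
- seg0: grey manifold segment, 0.2 kg, origin at the centre of its underside. Block 46 long (y, along the row) x 42 (x) x 34 high; outlet pipe 18 mm thick to -x, reaching 43 mm, 9.5 to 27.5 mm up; flat-sided white actuator 34 x 34 mm, 40 to 68 mm up: grip it across x, so that neighbours in the row leave the fingers room. Starts in the rail, a few cm short of the inlet piece
- seg1: another segment, same as seg0 in shape, size and axes; starts on the mat, absent in some starts (None)
- seg2: another segment, same as seg0 in shape, size and axes; starts on the mat, absent in some starts (None)
- seg3: another segment, same as seg0 in shape, size and axes; starts on the mat, absent in some starts (None)
- seg4: another segment, same as seg0 in shape, size and axes; starts on the mat, absent in some starts (None)
- mat: fixed dark silicone mat 170 x 500 mm, 6 mm thick, origin at the centre of its underside; the loose segments lie on its right part (towards -y of the mat), the fittings to leave alone on the left
- ball_valve: grey plastic ball valve with red lever, 70 x 36 x 50 mm, on the mat; leave it there
- nipple: chrome extension nipple 27 mm diameter, 45 mm high, upright on the mat; leave it there
- parts_tube: translucent parts tube 33 mm diameter, 96 mm high with blue twist cap, upright on the mat; leave it there
- spanner: steel spanner 150 mm long on the mat; leave it there
Not all that is in view belongs to the job. Leave any purple look-alike of the part that bears stop_top alone.

How it is judged:
By the outcome, as a careful person would: the job done as asked, in the order asked, and still so for the second after the job is handed in, with the robot touching nothing.
Of seg1, seg2, seg3, seg4 only 2 to 4 are there at a start; the rules pass over those that are not, and their reading is None.
At some moment in a run one of seg1, seg2, seg3, seg4 may be knocked a few centimetres aside while the robot is not near it.
Once in a run the grip may slacken for a moment while it holds something.
It also fails if it takes over 210 s, if anything falls off the work surface, if the arm or the gripper's body presses on something with over 40 N, if the wrist force passes 120 N, or if a joint passes its speed limit or range.

## Working session

There is one attempt and no reset: what is moved stays moved. The work goes in short steps, Python scripts to look and compute and a tool call to move; the robot and the scene stay as the last step left them, time stands still between calls to the robot, and variables do not carry over. Pictures are saved under pics/ and viewed, at most 14 in all, crops included, and the job is handed in when it is done.

Besides the shell and the picture viewer there is one more tool, called after "Emit:" as name(argument=value, ...), one argument or row to a line, values as JSON. move_arm: Moves the arm, as the interface text tells. Its arguments: {"type":"object","properties":{"fingers":{"type":"array","items":{"type":"number"}},"travel":{"type":"array","items":{"type":"array","items":{"type":"number"}}},"dr":{"type":"array","items":{"type":"array","items":{"type":"number"}}}},"required":["fingers","travel","dr"]}

```bash
mkdir -p pics; cat > h.py <<'E'
import numpy as np, cv2
from bench import arm
from scipy.spatial.transform import Rotation as R
def grab(n,f=None):
    m=arm.camera_model(n); im=arm.get_image(n)
    if f: cv2.imwrite('pics/'+f,im[:,:,::-1])
    return im,m
def ray(m,u,v):
    K=np.array(m['intrinsics']);P=np.array(m['pose'])
    xd=(u-K[0,2])/K[0,0]; yd=(v-K[1,2])/K[1,1]
    x,y=xd,yd
    for _ in range(20):
        s=1+m['k1']*(x*x+y*y); x,y=xd/s,yd/s
    return P[:3,3],P[:3,:3]@np.array([x,-y,-1])
def onz(m,u,v,z):
    o,d=ray(m,u,v); return o+d*(z-o[2])/d[2]
def proj(m,p):
    K=np.array(m['intrinsics']);P=np.array(m['pose'])
    c=P[:3,:3].T@(np.array(p,float)-P[:3,3]); x,y=c[0]/-c[2],-c[1]/-c[2]
    s=1+m['k1']*(x*x+y*y); return K[0,0]*x*s+K[0,2],K[1,1]*y*s+K[1,2]
def delta(pos,yaw=None):
    """tool-frame shift from now to TCP target pos; dr_z to make tool y-line at world angle yaw"""
    s=arm.read_state(); r=R.from_quat(s['ee_rot']); 
    t=r.inv().apply(np.array(pos)-s['position'])
    ty=r.apply([0,1,0]); a=np.arctan2(ty[1],ty[0])
    dz=None
    if yaw is not None:
        dz=-((yaw-a+np.pi/2)%np.pi-np.pi/2)
    print('travel',t.round(1),'dz',dz,'tooly',round(a,3),'j6',round(s['joints'][5],2),'t',s['clock'])
    return t,dz
E
python3 - <<'E'
from h import *
s=arm.read_state();print(s)
for n in ['scene','top','wrist']:
    im,m=grab(n,n+'0.png'); print(n,np.array(m['pose']).round(2).tolist(),m['intrinsics'],m['k1'])
E
```

```text
{'clock': 0.0, 'joints': array([-9.09408586e-01,  3.85567892e-01,  6.64121787e-03, -5.45957377e-04,
       -1.19397681e+00, -2.58650284e-01]), 'joint_vel': array([-0.00057959,  0.00159908,  0.00080645, -0.00017122,  0.00072598,
        0.00083005]), 'joint_efforts': array([-1.38270592e-03, -3.92283690e+01,  1.88409519e+01,  4.18638870e+00,
       -4.48261257e-03,  2.43156143e-05]), 'position': array([ 244.95096742, -574.78087248,  403.61337625]), 'ee_rot': array([-1.99911792e-01,  9.79813299e-01,  1.05669534e-03, -2.40407222e-04]), 'contact_force': array([ 0.63302271, -1.01160642, -0.53667246]), 'wrist_torque': array([ 0.01186666, -0.02577658,  0.05846505]), 'grasp_force': 0.0, 'gripper_width': 85.2171577562062}
scene [[-0.36, -0.65, 0.67, 1216.82], [0.93, -0.24, 0.27, 256.4], [-0.01, 0.72, 0.69, 815.76], [0.0, 0.0, 0.0, 1.0]] [[430.04148037   0.         277.86161643]
 [  0.         430.04148037 211.84745546]
 [  0.           0.           1.        ]] 0.03045971532930488
top [[-0.02, 0.99, -0.14, 319.76], [-1.0, -0.02, 0.01, -28.06], [0.01, 0.14, 0.99, 1482.09], [0.0, 0.0, 0.0, 1.0]] [[453.8842526    0.         277.22324974]
 [  0.         453.8842526  208.91424778]
 [  0.           0.           1.        ]] -0.09076958606338634
wrist [[-0.39, -0.88, -0.27, 176.47], [0.92, -0.38, -0.12, -603.92], [0.0, -0.29, 0.96, 373.55], [0.0, 0.0, 0.0, 1.0]] [[351.50275258   0.         276.47708981]
 [  0.         351.50275258 207.1116398 ]
 [  0.           0.           1.        ]] -0.06828790656880693
```

View pics/top0.png

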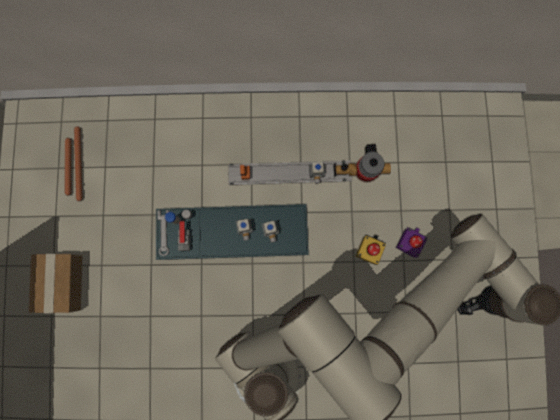

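View pics/scene0.png

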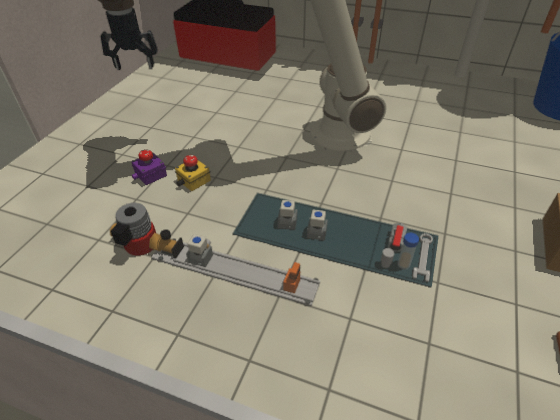

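Top view: the red head on the yellow box is at (373,249), its purple-box look-alike at (417,241), and the ball valve's red lever at (183,235). I choose the one on the yellow box. Segments: one in the rail at (318,168), two on the mat at (244,226) and (270,228). The clamp is at (244,172) and the pump at (370,165). The scene view agrees, with the yellow box at (192,172). I'll check the choice in a close crop.

```bash
python3 - <<'E'
from h import *
im=cv2.imread('pics/top0.png'); sc=cv2.imread('pics/scene0.png')
a=cv2.resize(im[140:270,220:440],None,fx=3.6,fy=3.6,interpolation=cv2.INTER_CUBIC)
cv2.imwrite('pics/crop1.png',a)
def blobs(im,lo,hi,m,z,box,n):
    h=cv2.cvtColor(im,cv2.COLOR_BGR2HSV); k=cv2.inRange(h,np.array(lo),np.array(hi))
    q=np.zeros_like(k);q[box[1]:box[3],box[0]:box[2]]=k[box[1]:box[3],box[0]:box[2]]
    c,l,st,ce=cv2.connectedComponentsWithStats(q)
    for i in range(1,c):
        if st[i,4]>5: print(n,ce[i].round(1),st[i].tolist(),onz(m,*ce[i],z).round(1))
T=arm.camera_model('top');S=arm.camera_model('scene')
for im_,m,b1,b2 in((im,T,(220,140,440,270),(150,140,440,270)),(sc,S,(120,130,440,300),(120,130,440,300))):
    blobs(im_,(100,120,60),(125,255,255),m,71,b2,'blue')
    blobs(im_,(0,170,80),(6,255,255),m,80,b1,'red')
    blobs(im_,(174,150,80),(180,255,255),m,80,b1,'red2')
    blobs(im_,(7,170,90),(16,255,255),m,60,b1,'orange')
    blobs(im_,(18,150,90),(32,255,255),m,50,b1,'yellow')
E
```

```text
blue [317.7 166.5] [316, 165, 4, 4, 14] [ 658.5 -170.6   71. ]
blue [170.  216.6] [166, 212, 9, 10, 78] [504.6 298.5  71. ]
blue [242.9 224.5] [241, 223, 5, 4, 15] [476.1  69.   71. ]
blue [269.5 226.7] [268, 225, 4, 4, 14] [468.  -14.1  71. ]
red [361.1 175.2] [358, 172, 8, 7, 11] [ 626.3 -306.8   80. ]
red [414.8 241.2] [410, 236, 12, 11, 55] [ 414.  -466.9   80. ]
red [372.7 248.9] [368, 244, 11, 11, 57] [ 392.7 -333.    80. ]
orange [242.3 169.6] [241, 166, 4, 8, 28] [654.4  70.7  60. ]
orange [246.5 173.6] [242, 167, 8, 12, 37] [641.2  57.2  60. ]
yellow [370.2 249.8] [358, 236, 26, 28, 322] [ 391.5 -331.5   50. ]
blue [287.2 204. ] [284, 202, 7, 5, 25] [463.6 -19.   71. ]
blue [317.9 213.9] [315, 212, 7, 5, 28] [471.1  64.8  71. ]
blue [411.5 237.8] [405, 233, 14, 11, 120] [471.8 292.4  71. ]
blue [196.4 239.7] [193, 237, 8, 6, 33] [ 652.9 -176.3   71. ]
red [145.6 155.1] [139, 150, 14, 10, 95] [ 420.4 -467.5   80. ]
red [190.4 160.3] [184, 156, 13, 10, 78] [ 397.2 -334.9   80. ]
red [144.6 235.6] [131, 224, 24, 18, 94] [ 690.4 -291.    80. ]
red [397.5 235.6] [393, 226, 10, 20, 108] [485. 261.  80.]
orange [292.5 269.9] [284, 263, 15, 20, 73] [650.3  62.1  60. ]
yellow [192.1 171.5] [175, 161, 33, 21, 301] [ 408.9 -328.2   50. ]
yellow [197.6 182.7] [185, 174, 25, 16, 130] [ 447.1 -289.3   50. ]
yellow [178.5 177.7] [178, 176, 3, 4, 6] [ 446.3 -350.4   50. ]
yellow [155.1 237.3] [152, 234, 8, 8, 23] [ 664.9 -286.2   50. ]
yellow [172.7 243. ] [171, 242, 4, 3, 6] [ 666.2 -236.6   50. ]
```

View pics/crop1.png

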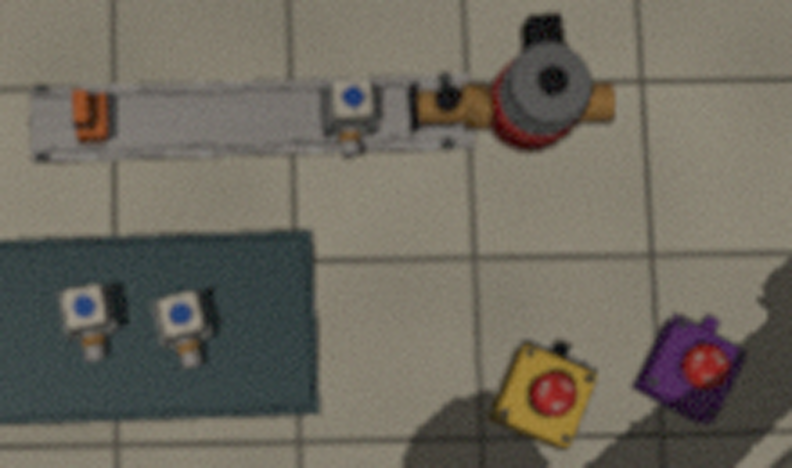

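The crop shows the yellow box with the red head at crop (553,394), beside the purple one at (706,366). The segments are all upright with their outlets towards the robot. I'll move above the button for a closer wrist view.

```bash
python3 - <<'E'
from h import *
delta([395,-334,400],np.pi/2)
E
```

```text
travel [-232.4  162.8    4.1] dz 0.40268958850759096 tooly 1.973 j6 -0.26 t 0.15
```

Emit:
move_arm(
  fingers=[0,0,0,0,0,0,0,0],
  travel=[
    [-232,163,4],
    [-232,163,4],
    [-232,163,4],
    [-232,163,4],
    [-232,163,4],
    [-232,163,4],
    [-232,163,4],
    [-232,163,4],
  ],
  dr=[
    [0,0,0.4],
    [0,0,0.4],
    [0,0,0.4],
    [0,0,0.4],
    [0,0,0.4],
    [0,0,0.4],
    [0,0,0.4],
    [0,0,0.4],
  ],
)

```text
clock: 0.95
position: [394.9, -333.3, 400.7]
ee_rot: [-0.002, 1.0, 0.0, -0.0]
contact_force: [-0.3, -0.5, 1.3]
gripper_width: -0.1
grasp_force: 0.0
```

```bash
python3 - <<'E'
from h import *
im,m=grab('wrist','w1.png')
h=cv2.cvtColor(im,cv2.COLOR_RGB2HSV); k=cv2.inRange(h,(0,150,70),(7,255,255))|cv2.inRange(h,(173,150,70),(180,255,255))
c,l,st,ce=cv2.connectedComponentsWithStats(k)
for i in range(1,c):
    if st[i,4]>100: print(ce[i],st[i],onz(m,*ce[i],80),onz(m,st[i,0]+st[i,2]/2,st[i,1]+st[i,3]/2,80))
delta([395,-334,400],np.pi/2); print(arm.read_state()['position'])
E
```

```text
[270.29971388 184.56366237] [ 248  162   46   47 1398] [ 389.72317692 -338.2456659    80.        ] [ 390.53532898 -337.65031454   80.        ]
[120.68011739 207.57373441] [  96  186   48   45 1363] [ 410.95215258 -469.48206048   80.        ] [ 411.80736054 -470.20310758   80.        ]
[276.48395722 365.76470588] [269 349  16  32 374] [ 579.06767928 -331.82082031   80.        ] [ 578.0872659  -331.30076534   80.        ]
travel [-0.5  0.   0.6] dz 0.003254744199168602 tooly 1.574 j6 -1.18 t 1.0
[ 394.51609201 -334.04517017  400.61426551]
```

View pics/w1.png

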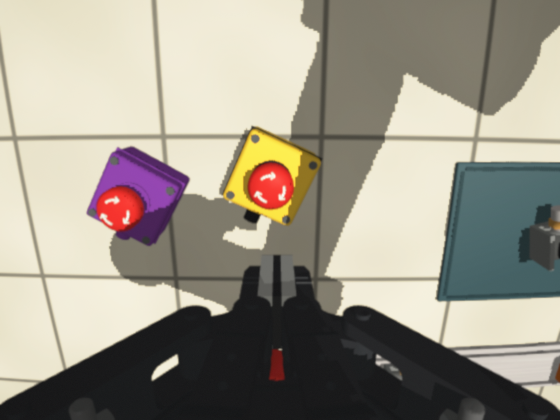

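The wrist view shows the yellow box's head at (270,185), about world (391,-337), and the purple look-alike at (121,208). Now I'll press.

Emit:
move_arm(
  fingers=[0,0,0,0,0,0,0,0,0,0],
  travel=[
    [3,-3,45],
    [3,-3,90],
    [3,-3,130],
    [3,-3,140],
    [3,-3,145],
    [3,-3,148],
    [3,-3,151],
    [3,-3,154],
    [3,-3,155],
    [3,-3,155],
  ],
  dr=[
    [0,0,0],
    [0,0,0],
    [0,0,0],
    [0,0,0],
    [0,0,0],
    [0,0,0],
    [0,0,0],
    [0,0,0],
    [0,0,0],
    [0,0,0],
  ],
)

```text
clock: 2.0
position: [391.8, -337.8, 248.4]
ee_rot: [-0.002, 1.0, -0.001, 0.001]
contact_force: [-4.6, 0.3, 7.6]
gripper_width: 0.2
grasp_force: 3.6
```

Emit:
move_arm(
  fingers=[0,0,0,0],
  travel=[
    [0,0,1],
    [0,0,2],
    [0,0,3],
    [0,0,3],
  ],
  dr=[
    [0,0,0],
    [0,0,0],
    [0,0,0],
    [0,0,0],
  ],
)

```text
clock: 2.4
position: [392.0, -337.9, 248.1]
ee_rot: [-0.002, 1.0, -0.002, 0.002]
contact_force: [-7.4, 4.0, 23.6]
gripper_width: 0.2
grasp_force: 11.9
```

Emit:
move_arm(
  fingers=[0,0,0,85,85,85,85,85,85,85],
  travel=[
    [0,0,-40],
    [0,0,-90],
    [0,0,-130],
    [-30,35,-160],
    [-60,70,-190],
    [-90,105,-220],
    [-120,150,-230],
    [-150,190,-240],
    [-180,230,-250],
    [-210,278,-255],
  ],
  dr=[
    [0,0,0],
    [0,0,0],
    [0,0,0],
    [0,0,0],
    [0,0,0],
    [0,0,0],
    [0,0,0],
    [0,0,0],
    [0,0,0],
    [0,0,0],
  ],
)

```text
clock: 3.4
position: [586.6, -80.0, 498.0]
ee_rot: [-0.001, 1.0, 0.0, 0.004]
contact_force: [0.3, -1.3, -0.1]
gripper_width: 85.0
grasp_force: 0.0
```

Emit:
move_arm(
  fingers=[85,85,85],
  travel=[
    [0,0,0],
    [0,0,0],
    [0,0,0],
  ],
  dr=[
    [0,0,0],
    [0,0,0],
    [0,0,0],
  ],
)

```text
clock: 3.7
position: [585.3, -82.0, 495.5]
ee_rot: [-0.001, 1.0, 0.0, 0.001]
contact_force: [0.1, -0.1, -0.6]
gripper_width: 85.0
grasp_force: 0.0
```

```bash
python3 - <<'E'
from h import *
im,m=grab('wrist','w2.png'); t,_=grab('top','top2.png'); s,_=grab('scene','sc2.png')
print(arm.read_state()['position'])
E
```

```text
[585.10976306 -82.61917036 495.05228686]
```

View pics/w2.png

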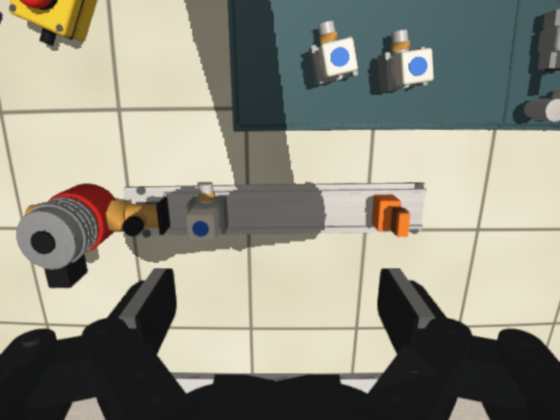

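The wrist view shows the rail from about (124,188) to (424,230), seg0's blue disc at (201,229), mat segments at (340,56) and (418,66), and the clamp at (390,214). I'll measure these with lines and rectangles.

```bash
python3 - <<'E'
from h import *
im=cv2.imread('pics/w2.png'); m=arm.camera_model('wrist')
h=cv2.cvtColor(im,cv2.COLOR_BGR2HSV); g=cv2.cvtColor(im,cv2.COLOR_BGR2GRAY)
k=cv2.inRange(h,(100,120,60),(125,255,255))
c,l,st,ce=cv2.connectedComponentsWithStats(k)
for i in range(1,c):
    if st[i,4]>60: print('blue',ce[i].round(1),st[i].tolist(),onz(m,*ce[i],69).round(1))
k=cv2.inRange(h,(0,0,150),(180,60,255)); k[:, :300]=0; k[100:]=0;k[:,450:]=0
k=cv2.morphologyEx(k,cv2.MORPH_CLOSE,np.ones((19,19)))
for cc in cv2.findContours(k,0,2)[0]:
    if cv2.contourArea(cc)>300:
        r=cv2.boxPoints(cv2.minAreaRect(cc)); P=np.array([onz(m,*p,68) for p in r])
        e=P[1]-P[0]; print('white',r.round().tolist(),P.mean(0).round(1),np.linalg.norm(P[1]-P[0]).round(1),np.linalg.norm(P[2]-P[1]).round(1),np.degrees(np.arctan2(e[1],e[0])))
k=cv2.inRange(h,(5,150,90),(16,255,255)); k[:,:340]=0
c,l,st,ce=cv2.connectedComponentsWithStats(k)
print([(ce[i],st[i]) for i in range(1,c) if st[i,4]>50])
# rail horizontal edges: per column gradients
for u in (240,260,300,340,360):
    col=cv2.GaussianBlur(g,(5,5),0)[170:250,u].astype(int); d=np.diff(col)
    print(u,[(170+i,int(d[i])) for i in range(79) if abs(d[i])>=7])
for v in (200,210,220):
    row=g[v,100:440].astype(int); d=np.diff(row); print(v,[(100+i,int(d[i])) for i in range(339) if abs(d[i])>=18])
cv2.imwrite('pics/c2.png',cv2.resize(im[160:260,110:440],None,fx=2.4,fy=2.4,interpolation=cv2.INTER_CUBIC))
E
```

```text
blue [339.5  56.4] [331, 48, 18, 18, 250] [466.3 -16.1  69. ]
blue [417.7  65.9] [409, 57, 18, 18, 240] [474.2  68.7  69. ]
blue [200.  228.5] [193, 222, 15, 14, 171] [ 660.  -174.2   69. ]
white [[377.0, 45.0], [411.0, 21.0], [446.0, 70.0], [412.0, 94.0]] [466.3  61.9  68. ] 42.6 64.0 125.62145175361516
white [[308.0, 24.0], [349.0, 17.0], [359.0, 75.0], [317.0, 82.0]] [459.8 -22.7  68. ] 43.6 58.9 99.61383569504378
[(array([383.61836442, 211.07317073]), array([372, 195,  29,  36, 697], dtype=int32)), (array([402.18707483, 223.39115646]), array([396, 211,  14,  25, 294], dtype=int32))]
240 [(248, 11)]
260 [(243, 12), (244, 25), (245, 31), (246, 24), (247, 11)]
300 [(181, -14), (182, -30), (183, -38), (184, -27), (185, -9), (238, 8), (239, 21), (240, 32), (241, 30), (242, 15)]
340 [(180, -8), (181, -17), (182, -18), (184, 14), (185, 12), (187, -13), (188, -13), (190, 13), (191, 13), (223, -9), (224, -16), (225, -11), (227, 16), (228, 11)]
360 [(180, -8), (181, -16), (182, -14), (184, 13), (185, 8), (187, -14), (188, -11), (190, 14), (191, 10), (223, -10), (224, -16), (225, -7), (226, 9), (227, 15), (228, 10)]
200 [(130, 37), (131, 38), (145, -42), (146, -35), (159, -23), (160, -24), (166, 30), (167, 29), (226, 23), (322, 37), (323, 55), (364, -32), (365, -51), (366, -23), (398, 27), (399, 39), (400, 27)]
210 [(105, 28), (106, 41), (107, 27), (124, 22), (125, 20), (137, -18), (138, -26), (155, -22), (156, -24), (167, 26), (168, 30), (227, 19), (323, 36), (324, 55), (363, -31), (364, -50), (365, -23), (378, 35), (379, 33), (382, -26), (383, -32), (405, 31), (406, 42), (407, 32), (408, 23)]
220 [(101, -21), (105, 19), (106, 38), (107, 27), (122, -19), (123, -43), (124, -18), (125, -26), (126, -22), (157, -29), (168, 24), (169, 31), (170, 20), (227, 20), (323, 30), (324, 50), (325, 18), (364, -30), (365, -49), (366, -20), (377, 33), (378, 32), (382, -33), (383, -21), (397, 25), (398, 40), (399, 23), (409, 21)]
```

View pics/c2.png

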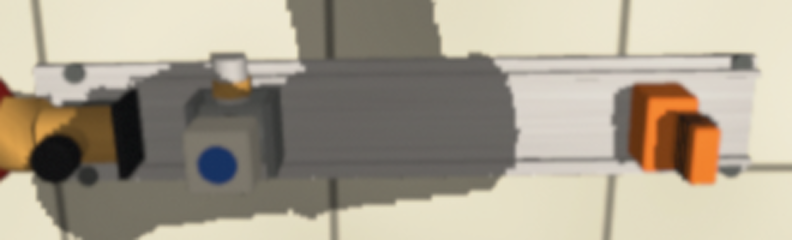

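The crop shows the clear rail front edge from (125,187) to (424,183), the black inlet face at about (166,200-230), and the clamp tab top at about px (397-409, 211-236).

```bash
python3 - <<'E'
from h import *
im=cv2.imread('pics/w2.png'); m=arm.camera_model('wrist')
cv2.imwrite('pics/c3.png',cv2.resize(im[10:110,290:450],None,fx=5,fy=5,interpolation=cv2.INTER_CUBIC))
for n,u,v,z in [('frontL',125,187,8),('front300',300,183.2,8),('frontR',424.5,183.3,8),('lipF340',340,189,14),('lipB340',340,226,14),('inlet',168,225,42),('inletlow',169.5,234,8),('tab1',398,210.5,76),('tab2',409,210.5,76),('tab3',398,236,76),('tab4',409,236,76),('tabc',403.5,223.3,76),('clampblk',372.5,197,42),('railRend',425.5,205,8),('backL',145,236,8),('seg0edge',227,215,42)]:
    print(n,onz(m,u,v,z).round(1))
s=arm.read_state();print(s['joints'].round(2))
E
```

```text
frontL [ 623.6 -287.2    8. ]
front300 [618.2 -50.8   8. ]
frontR [617.5 117.6   8. ]
lipF340 [624.5   2.   14. ]
lipB340 [676.6   4.9  14. ]
inlet [ 665.5 -221.7   42. ]
inletlow [ 691.4 -232.     8. ]
tab1 [634.5  60.1  76. ]
tab2 [634.4  73.3  76. ]
tab3 [666.5  63.6  76. ]
tab4 [666.6  77.   76. ]
tabc [650.4  68.5  76. ]
clampblk [627.6  38.3  42. ]
railRend [648.1 122.8   8. ]
backL [ 694.6 -267.3    8. ]
seg0edge [ 651.7 -144.9   42. ]
[ 0.13  0.28  0.08  0.   -1.37 -1.7 ]
```

View pics/c3.png

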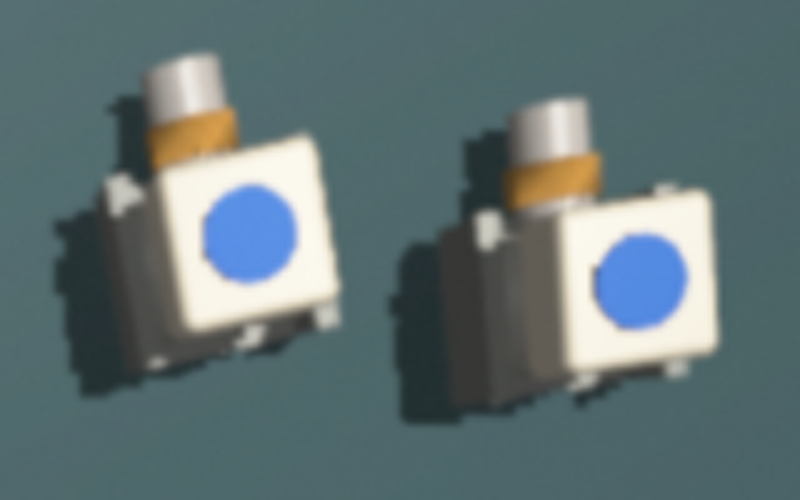

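The close crop shows both mat segments upright with white caps. The left cap's corners are about crop (160,168),(312,135),(338,290),(190,332), and the right's (562,212),(710,192),(716,350),(568,372).

```bash
python3 - <<'E'
from h import *
m=arm.camera_model('wrist')
for q in ([(160,168),(312,135),(338,290),(190,332)],[(562,212),(710,192),(716,350),(568,372)]):
    P=np.array([onz(m,290+(a-2)/5,10+(b-2)/5,68) for a,b in q])
    d=[P[1]-P[0],P[2]-P[3]]; e=[P[2]-P[1],P[3]-P[0]]
    print(P.mean(0).round(1),[round(np.linalg.norm(x),1) for x in d+e],[round(np.arctan2(-x[0],x[1]),3) for x in d],[round(np.arctan2(x[1],x[0]),3) for x in e])
delta([658,-174,330],np.pi+0.02)
T=arm.camera_model('top');S=arm.camera_model('scene')
for p in [(466.3,-16.1,69),(474.2,68.7,69),(660,-174.2,69)]: print(np.round(proj(T,p),1),np.round(proj(S,p),1))
E
```

```text
[465.7 -15.8  68. ] [np.float64(32.4), np.float64(32.6), np.float64(31.7), np.float64(33.7)] [np.float64(0.215), np.float64(0.278)] [np.float64(0.229), np.float64(0.224)]
[474.3  68.8  68. ] [np.float64(32.1), np.float64(32.8), np.float64(32.6), np.float64(32.9)] [np.float64(0.153), np.float64(0.163)] [np.float64(0.147), np.float64(0.127)]
travel [-72.6 -91.5 165.1] dz 1.5518921409774213 tooly 1.572 j6 -1.7 t 3.85
[270.1 227.3] [287.9 205.5]
[243.  225.2] [319.  215.7]
[318.8 166.2] [195.8 242.6]
```

Emit:
move_arm(
  fingers=[85,85,85,85,85,85,85,85,85,85],
  travel=[
    [-20,-20,20],
    [-40,-50,50],
    [-73,-92,80],
    [-73,-92,110],
    [-73,-92,140],
    [-73,-92,165],
    [-73,-92,165],
    [-73,-92,165],
    [-73,-92,165],
    [-73,-92,165],
  ],
  dr=[
    [0,0,-0.15],
    [0,0,-0.3],
    [0,0,-0.45],
    [0,0,-0.6],
    [0,0,-0.75],
    [0,0,-0.9],
    [0,0,-1.05],
    [0,0,-1.2],
    [0,0,-1.35],
    [0,0,-1.5],
  ],
)

```text
clock: 4.85
position: [658.6, -174.4, 329.6]
ee_rot: [-0.684, 0.729, -0.0, 0.0]
contact_force: [-0.6, 0.1, 0.4]
gripper_width: 85.2
grasp_force: 0.0
```

Emit:
move_arm(
  fingers=[85,85],
  travel=[
    [0,0,0],
    [0,0,0],
  ],
  dr=[
    [0,0,-0.09],
    [0,0,-0.09],
  ],
)

```text
clock: 5.05
position: [658.6, -174.3, 329.7]
ee_rot: [0.714, -0.7, 0.0, -0.0]
contact_force: [-0.1, -0.7, 0.5]
gripper_width: 85.1
grasp_force: 0.0
```

```bash
python3 - <<'E'
from h import *
im,m=grab('wrist','w3.png'); delta([658,-174,330],np.pi+0.02)
im=cv2.cvtColor(im,cv2.COLOR_RGB2HSV)
c,l,st,ce=cv2.connectedComponentsWithStats(cv2.inRange(im,(100,120,50),(125,255,255)))
for i in range(1,c):
    if st[i,4]>60: print('blue',ce[i].round(1),st[i].tolist(),onz(m,*ce[i],69).round(1))
E
```

```text
travel [-0.2  0.7 -0.3] dz -0.0011599611404147225 tooly -3.123 j6 0.04 t 5.1
blue [279.1 219.9] [266, 207, 28, 27, 608] [ 657.2 -169.    69. ]
```

View pics/w3.png

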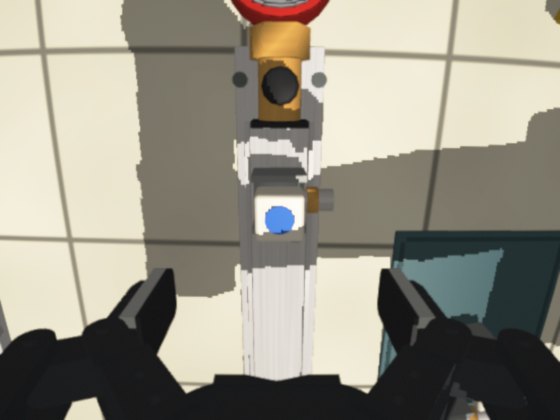

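The view shows seg0's blue disc at (279,220), the inlet's black face at about row 122, and the rail edges around columns 240-320. I'll get the rail axis and the gap from it.

```bash
python3 - <<'E'
from h import *
im=cv2.imread('pics/w3.png'); m=arm.camera_model('wrist'); g=cv2.GaussianBlur(cv2.cvtColor(im,cv2.COLOR_BGR2GRAY),(3,3),0)
for v in (140,150,260,290,320,350):
    d=np.diff(g[v,225:335].astype(int)); print(v,[(225+i,int(d[i])) for i in range(109) if abs(d[i])>14])
d=np.diff(g[100:215,265].astype(int)); print([(100+i,int(d[i])) for i in range(114) if abs(d[i])>8])
d=np.diff(g[100:215,300].astype(int)); print([(100+i,int(d[i])) for i in range(114) if abs(d[i])>8])
for v in (120,123,127): print(v,onz(m,280,v,42)[1],onz(m,280,v,8)[1])
for v in (140,350):
  for u in (241,280,320): print(u,v,onz(m,u,v,8).round(1))
E
```

```text
140 [(232, 25), (233, 32), (235, -32), (236, -31), (247, 18), (248, 31), (249, 33), (250, 16), (266, -22), (267, -29), (268, -18), (276, 23), (277, 29), (288, -21), (289, -33), (290, -24), (311, 21), (312, 22), (320, 21), (321, 25)]
150 [(232, 33), (233, 43), (234, 22), (293, -22), (294, -43), (295, -33), (302, 34), (303, 41), (304, 16), (305, -21), (306, -41), (307, -15), (308, 17), (309, 16), (311, 18), (312, 18)]
260 [(315, 39), (316, 43), (317, 22)]
290 [(232, 21), (233, 27), (234, 16), (239, -21), (248, 16), (304, 15)]
320 [(300, -24), (301, -24), (303, 31), (304, 16)]
350 [(300, -15), (302, 15)]
[(119, -16), (120, -23), (121, -14), (125, 15), (126, 32), (127, 32), (128, 13), (136, 12), (137, 30), (138, 37), (139, 23), (152, -27), (153, -41), (154, -27), (166, -13), (167, -18), (168, -10), (193, 17), (194, 30), (195, 34), (196, 26), (197, 14), (210, -16), (211, -25), (212, -17)]
[(117, -9), (118, -21), (119, -24), (120, -13), (126, 19), (127, 30), (128, 26), (129, 11), (150, 17), (151, 37), (152, 37), (153, 16), (160, -25), (161, -35), (162, -23), (165, -9), (166, -18), (167, -20), (168, -10), (173, 22), (174, 42), (175, 44), (176, 25), (180, -17), (181, -35), (182, -38), (183, -21), (193, 14), (194, 25), (195, 31), (196, 29), (197, 20), (198, 11)]
120 -234.96818500940705 -233.14419218579823
123 -232.8624333389463 -230.7603781803905
127 -230.04136623105947 -227.56679207225065
241 140 [ 689.2 -216.5    8. ]
280 140 [ 657.2 -217.1    8. ]
320 140 [ 624.3 -217.8    8. ]
241 350 [691.5  -8.4   8. ]
280 350 [652.4  -9.4   8. ]
320 350 [612.1 -10.    8. ]
```

Emit:
move_arm(
  fingers=[85,85,85,85,20,20,20,20,20,20],
  travel=[
    [-3,1,45],
    [-3,1,85],
    [-3,1,111],
    [-3,1,111],
    [-3,1,111],
    [-3,1,111],
    [-3,1,111],
    [-3,1,111],
    [-3,1,111],
    [-3,1,111],
  ],
  dr=[
    [0,0,0],
    [0,0,0],
    [0,0,0],
    [0,0,0],
    [0,0,0],
    [0,0,0],
    [0,0,0],
    [0,0,0],
    [0,0,0],
    [0,0,0],
  ],
)

```text
clock: 6.1
position: [658.6, -170.3, 220.6]
ee_rot: [0.715, -0.699, 0.001, -0.001]
contact_force: [-0.9, 1.4, 5.8]
gripper_width: 33.1
grasp_force: 61.6
```

Emit:
move_arm(
  fingers=[20,20,20,20,20,20,20,20],
  travel=[
    [6,0,0],
    [12,0,0],
    [18,0,0],
    [24,0,0],
    [28,0,0],
    [31,0,0],
    [33,0,0],
    [33,0,0],
  ],
  dr=[
    [0,0,0],
    [0,0,0],
    [0,0,0],
    [0,0,0],
    [0,0,0],
    [0,0,0],
    [0,0,0],
    [0,0,0],
  ],
)

```text
clock: 6.9
position: [659.7, -202.9, 220.7]
ee_rot: [0.715, -0.699, 0.002, -0.001]
contact_force: [-0.6, 3.5, 6.7]
gripper_width: 33.3
grasp_force: 61.7
```

Emit:
move_arm(
  fingers=[20,20,20,20,20],
  travel=[
    [2,0,0],
    [4,0,0],
    [5,0,0],
    [6,0,0],
    [6,0,0],
  ],
  dr=[
    [0,0,0],
    [0,0,0],
    [0,0,0],
    [0,0,0],
    [0,0,0],
  ],
)

```text
clock: 7.4
position: [659.8, -206.0, 220.7]
ee_rot: [0.715, -0.699, 0.0, -0.003]
contact_force: [-0.9, 14.3, 9.4]
gripper_width: 33.1
grasp_force: 62.2
```

Emit:
move_arm(
  fingers=[60,85,85,85,85,85,85,85,85,85],
  travel=[
    [-2,0,0],
    [-2,0,0],
    [-2,0,0],
    [-2,0,-45],
    [-2,0,-90],
    [-40,35,-100],
    [-75,70,-100],
    [-110,105,-100],
    [-150,150,-100],
    [-190,194,-100],
  ],
  dr=[
    [0,0,0],
    [0,0,0],
    [0,0,0],
    [0,0,0],
    [0,0,0],
    [0,0,-0.1],
    [0,0,-0.2],
    [0,0,-0.21],
    [0,0,-0.21],
    [0,0,-0.21],
  ],
)

```text
clock: 8.4
position: [475.1, -37.1, 318.2]
ee_rot: [0.784, -0.621, 0.0, 0.0]
contact_force: [1.3, 1.5, -0.0]
gripper_width: 85.0
grasp_force: 0.0
```

Emit:
move_arm(
  fingers=[85,85,85],
  travel=[
    [0,0,0],
    [0,0,0],
    [0,0,0],
  ],
  dr=[
    [0,0,0],
    [0,0,0],
    [0,0,0],
  ],
)

```text
clock: 8.7
position: [477.6, -37.9, 318.7]
ee_rot: [0.784, -0.621, 0.0, -0.0]
contact_force: [0.4, 0.3, -0.2]
gripper_width: 85.0
grasp_force: 0.0
```

```bash
cat >> h.py <<'E'
def blues(f=None):
    im,m=grab('wrist',f)
    h=cv2.cvtColor(im,cv2.COLOR_RGB2HSV)
    c,l,st,ce=cv2.connectedComponentsWithStats(cv2.inRange(h,(100,120,50),(125,255,255)))
    for i in range(1,c):
        if st[i,4]>60: print('blue',ce[i].round(1),st[i].tolist(),onz(m,*ce[i],69).round(1))
E
python3 - <<'E'
from h import *
blues('w4.png'); delta([465.7,-15.8,218],np.pi+0.23);print(arm.read_state()['position'])
E
```

```text
blue [285.1 254. ] [271, 241, 29, 27, 602] [466.5 -13.8  69. ]
blue [248.  352.2] [236, 342, 25, 21, 429] [474.4  72.   69. ]
travel [-24.4   6.7 100.5] dz 0.0007958433464381187 tooly -2.911 j6 -0.03 t 8.75
[477.70981056 -38.03868224 318.51523619]
```

View pics/w4.png

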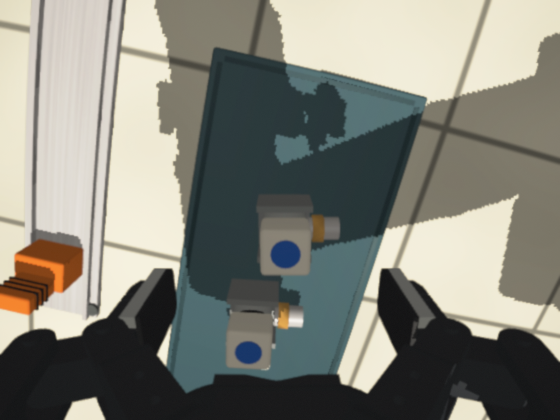

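Seg A's disc is at (285,254) and seg B's at (248,352). Both agree with the earlier fixes. I'll grasp A.

Emit:
move_arm(
  fingers=[85,85,85,85,20,20,20,20,20,20],
  travel=[
    [-25,6.5,35],
    [-25,6.5,75],
    [-25,6.5,100],
    [-25,6.5,100],
    [-25,6.5,100],
    [-25,6.5,100],
    [-25,6.5,100],
    [-25,6.5,100],
    [-25,6.5,90],
    [-25,6.5,60],
  ],
  dr=[
    [0,0,0],
    [0,0,0],
    [0,0,0],
    [0,0,0],
    [0,0,0],
    [0,0,0],
    [0,0,0],
    [0,0,0],
    [0,0,0],
    [0,0,0],
  ],
)

```text
clock: 9.75
position: [463.4, -15.0, 257.3]
ee_rot: [0.784, -0.621, -0.002, 0.003]
contact_force: [-0.3, -0.1, -1.8]
gripper_width: 33.1
grasp_force: 60.0
```

```bash
python3 - <<'E'
from h import *
delta([658.8,-156,300],np.pi+0.02);s=arm.read_state();print(s['position'],s['gripper_width'],s['grasp_force'])
E
```

```text
travel [ 182.  -157.6  -43.8] dz 0.2111911394430237 tooly -2.91 j6 -0.09 t 9.75
[463.42510983 -14.97117536 257.32230348] 33.108672769024075 59.98850405216217
```

Emit:
move_arm(
  fingers=[20,20,20,20,20,20,20,20],
  travel=[
    [20,-15,-44],
    [55,-45,-44],
    [90,-75,-44],
    [120,-105,-44],
    [150,-135,-44],
    [180,-158,-44],
    [180,-158,-44],
    [180,-158,-44],
  ],
  dr=[
    [0,0,0],
    [0,0,0.1],
    [0,0,0.21],
    [0,0,0.21],
    [0,0,0.21],
    [0,0,0.21],
    [0,0,0.21],
    [0,0,0.21],
  ],
)

```text
clock: 10.55
position: [659.5, -154.0, 301.8]
ee_rot: [0.714, -0.7, -0.001, 0.0]
contact_force: [-0.3, -0.0, -2.8]
gripper_width: 32.9
grasp_force: 60.6
```

```bash
python3 - <<'E'
from h import *
grab('wrist','w5.png')
delta([658.8,-153,222],np.pi+0.02);s=arm.read_state();print(s['position'],s['gripper_width'],s['grasp_force'])
E
```

```text
travel [-0.4  0.1 80.1] dz 0.0013631925092054686 tooly -3.12 j6 0.01 t 10.6
[ 659.0615993  -153.40964476  302.1179135 ] 33.11554728428279 60.55795669555664
```

View pics/w5.png

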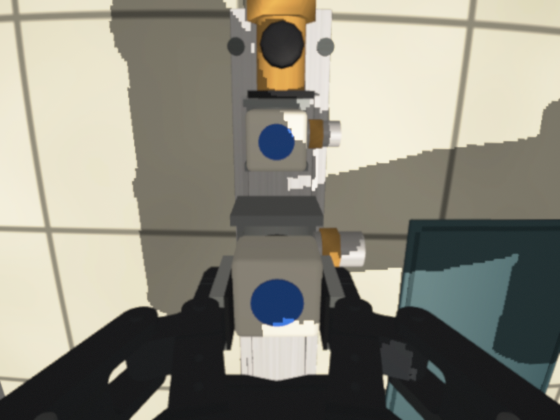

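```bash
python3 - <<'E'
from h import *
m=arm.camera_model('wrist')
im=cv2.imread('pics/w5.png');h=cv2.cvtColor(im,cv2.COLOR_BGR2HSV)
c,l,st,ce=cv2.connectedComponentsWithStats(cv2.inRange(h,(100,120,40),(130,255,255)))
for i in range(1,c):
    if st[i,4]>60: x,y,w,hh=st[i,:4];print(st[i],[onz(m,x+w/2,y+hh/2,z).round(1) for z in (77,159)])
E
```

```text
[259 124  35  36 964] [array([ 660.2, -205.5,   77. ]), array([ 660.5, -215. ,  159. ])]
[ 251  280   52   46 1892] [array([ 657.6, -104.2,   77. ]), array([ 659. , -156.3,  159. ])]
```

Emit:
move_arm(
  fingers=[20,20,20,20,20,20,20],
  travel=[
    [-1,0,35],
    [-1,0,60],
    [-1,0,70],
    [-1,0,75],
    [-1,0,79],
    [-1,0,82],
    [-1,0,82],
  ],
  dr=[
    [0,0,0],
    [0,0,0],
    [0,0,0],
    [0,0,0],
    [0,0,0],
    [0,0,0],
    [0,0,0],
  ],
)

```text
clock: 11.3
position: [659.5, -152.4, 221.8]
ee_rot: [0.715, -0.699, -0.0, 0.0]
contact_force: [-3.3, 1.5, 2.5]
gripper_width: 33.0
grasp_force: 61.2
```

Emit:
move_arm(
  fingers=[20,20,20,20],
  travel=[
    [0,0,2],
    [0,0,4],
    [0,0,4],
    [0,0,4],
  ],
  dr=[
    [0,0,0],
    [0,0,0],
    [0,0,0],
    [0,0,0],
  ],
)

```text
clock: 11.7
position: [659.5, -152.2, 221.7]
ee_rot: [0.715, -0.699, 0.0, 0.0]
contact_force: [-9.3, 4.4, 18.8]
gripper_width: 33.1
grasp_force: 63.2
```

Emit:
move_arm(
  fingers=[20,20,20,20,20,20,20,20],
  travel=[
    [0,0,-4],
    [0,0,-4],
    [2,0,-4],
    [4,0,-4],
    [5,0,-4],
    [6,0,-4],
    [7,0,-4],
    [7,0,-4],
  ],
  dr=[
    [0,0,0],
    [0,0,0],
    [0,0,0],
    [0,0,0],
    [0,0,0],
    [0,0,0],
    [0,0,0],
    [0,0,0],
  ],
)

```text
clock: 12.5
position: [659.7, -158.1, 221.8]
ee_rot: [0.715, -0.699, -0.001, -0.0]
contact_force: [-6.5, 7.8, 8.1]
gripper_width: 33.0
grasp_force: 62.1
```

Emit:
move_arm(
  fingers=[20,20,20],
  travel=[
    [1,0,0],
    [2,0,0],
    [2,0,0],
  ],
  dr=[
    [0,0,0],
    [0,0,0],
    [0,0,0],
  ],
)

```text
clock: 12.8
position: [659.8, -159.2, 221.9]
ee_rot: [0.715, -0.699, -0.001, -0.001]
contact_force: [-6.7, 10.8, 9.8]
gripper_width: 33.1
grasp_force: 62.2
```

Emit:
move_arm(
  fingers=[60,85,85,85,85,85,85,85,85,85],
  travel=[
    [-1,0,0],
    [-1,0,0],
    [-1,0,0],
    [-1,0,-45],
    [-1,0,-90],
    [-40,30,-100],
    [-75,60,-100],
    [-110,90,-100],
    [-150,120,-100],
    [-180,150,-100],
  ],
  dr=[
    [0,0,0],
    [0,0,0],
    [0,0,0],
    [0,0,0],
    [0,0,0],
    [0,0,0],
    [0,0,-0.06],
    [0,0,-0.13],
    [0,0,-0.13],
    [0,0,-0.13],
  ],
)

```text
clock: 13.8
position: [505.3, 16.4, 320.7]
ee_rot: [0.759, -0.651, 0.001, -0.001]
contact_force: [0.8, 0.4, 0.1]
gripper_width: 85.0
grasp_force: 0.0
```

Emit:
move_arm(
  fingers=[85,85,85],
  travel=[
    [-20,20,0],
    [-20,20,0],
    [-20,20,0],
  ],
  dr=[
    [0,0,0],
    [0,0,0],
    [0,0,0],
  ],
)

```text
clock: 14.1
position: [483.6, 32.2, 321.0]
ee_rot: [0.759, -0.651, 0.001, -0.001]
contact_force: [-0.0, 0.2, -0.4]
gripper_width: 84.9
grasp_force: 0.0
```

```bash
python3 - <<'E'
from h import *
blues('w6.png'); delta([474.3,70.2,218],np.pi+0.147);print(arm.read_state()['position'])
E
```

```text
blue [314.3 323.2] [302, 312, 26, 23, 468] [444.1 110.4  69. ]
travel [-39.4   4.  102.8] dz 0.005149180202842274 tooly -2.989 j6 -0.25 t 14.15
[484.03461129  31.83809065 320.83946473]
```

View pics/w6.png

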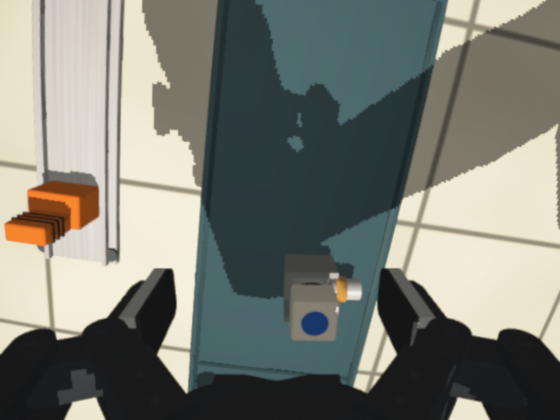

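Seg B has been knocked. Its disc is now at (314,323), about (444,110). I'll move over it and remeasure.

Emit:
move_arm(
  fingers=[85,85,85,85],
  travel=[
    [-25,20,0],
    [-50,33,0],
    [-50,33,0],
    [-50,33,0],
  ],
  dr=[
    [0,0,0],
    [0,0,0],
    [0,0,0],
    [0,0,0],
  ],
)

```text
clock: 14.55
position: [444.0, 76.3, 320.5]
ee_rot: [0.759, -0.651, 0.0, -0.0]
contact_force: [0.7, -0.1, 0.8]
gripper_width: 85.3
grasp_force: 0.0
```

```bash
python3 - <<'E'
from h import *
blues('w7.png'); s=arm.read_state()['position']; print(s)
im=cv2.imread('pics/w7.png'); cv2.imwrite('pics/c7.png',cv2.resize(im[170:310,210:370],None,fx=4,fy=4,interpolation=cv2.INTER_CUBIC))
E
```

```text
blue [268.4 261.1] [255, 249, 28, 26, 572] [445.2 109.1  69. ]
[444.08567145  76.03663407 320.47063958]
```

View pics/c7.png

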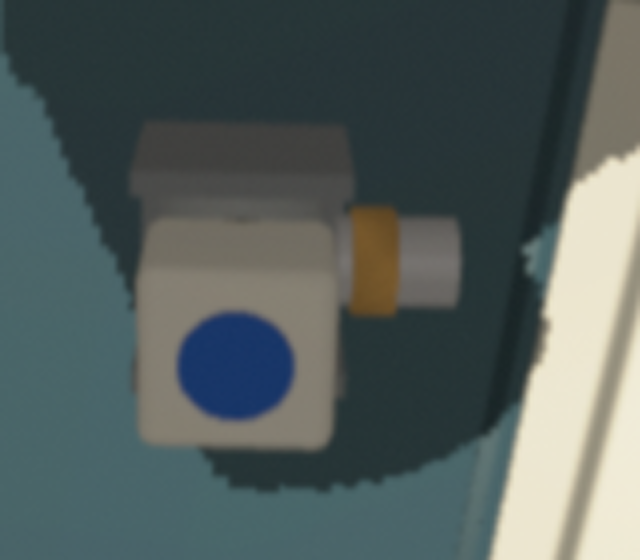

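The crop shows seg B still upright, nearly square to the fingers, with its outlet to the right (towards the robot). I'll grasp it.

Emit:
move_arm(
  fingers=[85,85,85,85,20,20,20,20,20,20],
  travel=[
    [-33,-6,35],
    [-33,-6,75],
    [-33,-6,101],
    [-33,-6,101],
    [-33,-6,101],
    [-33,-6,101],
    [-33,-6,101],
    [-33,-6,101],
    [-33,-6,90],
    [-33,-6,55],
  ],
  dr=[
    [0,0,0.02],
    [0,0,0.02],
    [0,0,0.02],
    [0,0,0.02],
    [0,0,0.02],
    [0,0,0.02],
    [0,0,0.02],
    [0,0,0.02],
    [0,0,0.02],
    [0,0,0.02],
  ],
)

```text
clock: 15.6
position: [442.7, 109.0, 263.8]
ee_rot: [0.752, -0.659, -0.001, 0.004]
contact_force: [-0.3, -0.5, -3.4]
gripper_width: 32.9
grasp_force: 60.3
```

```bash
python3 - <<'E'
from h import *
delta([656.5,-100,300],np.pi+0.02);s=arm.read_state();print(s['position'],s['gripper_width'],s['grasp_force'])
E
```

```text
travel [ 235.2 -184.4  -37. ] dz 0.11077417829700487 tooly -3.011 j6 -0.47 t 15.6
[442.69951971 109.0405929  263.75559903] 32.878514475049904 60.31613230705261
```

Emit:
move_arm(
  fingers=[20,20,20,20,20,20,20,20,20,20],
  travel=[
    [25,-15,-37],
    [60,-45,-37],
    [95,-75,-37],
    [130,-105,-37],
    [165,-135,-37],
    [200,-160,-37],
    [235,-184,-37],
    [235,-184,-37],
    [235,-184,-37],
    [235,-184,-37],
  ],
  dr=[
    [0,0,0],
    [0,0,0.06],
    [0,0,0.11],
    [0,0,0.11],
    [0,0,0.11],
    [0,0,0.11],
    [0,0,0.11],
    [0,0,0.11],
    [0,0,0.11],
    [0,0,0.11],
  ],
)

```text
clock: 16.6
position: [656.5, -98.4, 302.2]
ee_rot: [0.715, -0.699, -0.001, 0.0]
contact_force: [-0.1, -0.5, -2.6]
gripper_width: 33.0
grasp_force: 60.8
```

```bash
python3 - <<'E'
from h import *
im,m=grab('wrist','w8.png');h=cv2.cvtColor(im,cv2.COLOR_RGB2HSV)
c,l,st,ce=cv2.connectedComponentsWithStats(cv2.inRange(h,(100,120,40),(130,255,255)))
for i in range(1,c):
    if st[i,4]>60: x,y,w,hh=st[i,:4];print(st[i],[onz(m,x+w/2,y+hh/2,z).round(1) for z in (77,159)])
delta([656.5,-106,222],np.pi+0.02);s=arm.read_state();print(s['position'],s['gripper_width'],s['grasp_force'])
E
```

```text
[ 255   12   37   41 1196] [array([ 660.7, -206.4,   77. ]), array([ 659.8, -192.4,  159. ])]
[256 107  35  35 985] [array([ 659.7, -160. ,   77. ]), array([ 659.2, -165.5,  159. ])]
[ 251  274   52   46 1886] [array([655.3, -53.6,  77. ]), array([ 656.6, -103.8,  159. ])]
travel [ 7.9  0.2 80.5] dz 0.002891748117255233 tooly -3.119 j6 -0.07 t 16.65
[656.56546894 -98.09438116 302.53801124] 33.04610892662082 60.766446590423584
```

Emit:
move_arm(
  fingers=[20,20,20,20,20,20,20],
  travel=[
    [4,0,35],
    [4,0,60],
    [4,0,70],
    [4,0,75],
    [4,0,79],
    [4,0,82],
    [4,0,83],
  ],
  dr=[
    [0,0,0],
    [0,0,0],
    [0,0,0],
    [0,0,0],
    [0,0,0],
    [0,0,0],
    [0,0,0],
  ],
)

```text
clock: 17.35
position: [658.0, -102.5, 223.0]
ee_rot: [0.715, -0.699, 0.001, -0.001]
contact_force: [-4.5, 2.8, 10.3]
gripper_width: 33.3
grasp_force: 62.3
```

Emit:
move_arm(
  fingers=[20,20,20,20,20,20,20,20],
  travel=[
    [0,0,-1],
    [2,0,-1],
    [4,0,-1],
    [5,0,-1],
    [6,0,-1],
    [7,0,-1],
    [8,0,-1],
    [8,0,-1],
  ],
  dr=[
    [0,0,0],
    [0,0,0],
    [0,0,0],
    [0,0,0],
    [0,0,0],
    [0,0,0],
    [0,0,0],
    [0,0,0],
  ],
)

```text
clock: 18.15
position: [658.4, -110.1, 223.0]
ee_rot: [0.715, -0.699, 0.001, -0.002]
contact_force: [-3.1, 4.9, 6.4]
gripper_width: 33.4
grasp_force: 62.1
```

Emit:
move_arm(
  fingers=[20,20,20,20],
  travel=[
    [1,0,0],
    [2,0,0],
    [3,0,0],
    [3,0,0],
  ],
  dr=[
    [0,0,0],
    [0,0,0],
    [0,0,0],
    [0,0,0],
  ],
)

```text
clock: 18.55
position: [658.4, -111.4, 223.1]
ee_rot: [0.715, -0.699, 0.0, -0.002]
contact_force: [-3.8, 11.7, 8.9]
gripper_width: 33.1
grasp_force: 62.3
```

Emit:
move_arm(
  fingers=[60,85,85,85,85,85,85,85,85,85],
  travel=[
    [-2,0,0],
    [-2,0,0],
    [-2,0,0],
    [-2,0,-45],
    [-2,0,-90],
    [-40,3,-100],
    [-80,4,-100],
    [-120,4,-100],
    [-150,4,-100],
    [-150,4,-100],
  ],
  dr=[
    [0,0,0],
    [0,0,0],
    [0,0,0],
    [0,0,0],
    [0,0,0],
    [0,0,0],
    [0,0,0],
    [0,0,0],
    [0,0,0],
    [0,0,0],
  ],
)

```text
clock: 19.55
position: [650.5, 38.9, 320.4]
ee_rot: [0.716, -0.698, 0.0, -0.0]
contact_force: [0.3, 0.4, -0.1]
gripper_width: 85.0
grasp_force: 0.0
```

```bash
python3 - <<'E'
from h import *
im,m=grab('wrist','w9.png'); s=arm.read_state()['position'];print(s)
h=cv2.cvtColor(im,cv2.COLOR_RGB2HSV)
c,l,st,ce=cv2.connectedComponentsWithStats(cv2.inRange(h,(4,150,60),(14,255,255)))
for i in range(1,c):
    if st[i,4]>100: x,y,w,hh=st[i,:4];print(st[i],ce[i].round(1),onz(m,*ce[i],76).round(1),[onz(m,a,b,76).round(1) for a,b in((x,y),(x+w,y+hh))])
delta([651.5,68.5,219],np.pi+0.02)
E
```

```text
[650.47217257  37.33124183 320.28131512]
[ 246  206   55   66 3220] [272.5 236.8] [653.3  50.4  76. ] [array([670.7,  29.8,  76. ]), array([633.4,  75.5,  76. ])]
travel [-31.2  -1.8 101.3] dz 0.0045070800112094744 tooly -3.117 j6 -0.28 t 19.6
```

View pics/w9.png

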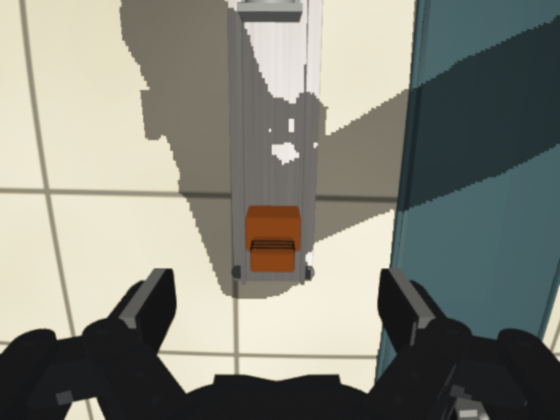

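The view shows the clamp straight ahead, with the tab's top at about (272,258). I'll grip the tab.

Emit:
move_arm(
  fingers=[85,85,85,85,15,15,15,15,15,15],
  travel=[
    [-31,-3,35],
    [-31,-3,75],
    [-31,-3,100],
    [-31,-3,100],
    [-31,-3,100],
    [-31,-3,100],
    [-31,-3,100],
    [-31,-3,100],
    [-31,-3,100],
    [-31,-3,100],
  ],
  dr=[
    [0,0,0],
    [0,0,0],
    [0,0,0],
    [0,0,0],
    [0,0,0],
    [0,0,0],
    [0,0,0],
    [0,0,0],
    [0,0,0],
    [0,0,0],
  ],
)

```text
clock: 20.6
position: [652.8, 66.9, 222.3]
ee_rot: [0.715, -0.699, 0.001, -0.001]
contact_force: [-3.3, -0.5, 5.4]
gripper_width: 28.6
grasp_force: 60.1
```

Emit:
move_arm(
  fingers=[15,15,15,15,15,15,15,15,15],
  travel=[
    [15,0,0],
    [30,0,0],
    [45,0,0],
    [60,0,0],
    [75,0,0],
    [90,0,0],
    [105,0,0],
    [115,0,0],
    [120,0,0],
  ],
  dr=[
    [0,0,0],
    [0,0,0],
    [0,0,0],
    [0,0,0],
    [0,0,0],
    [0,0,0],
    [0,0,0],
    [0,0,0],
    [0,0,0],
  ],
)

```text
clock: 21.5
position: [655.1, -53.4, 222.3]
ee_rot: [0.715, -0.699, 0.0, -0.0]
contact_force: [-4.7, 2.7, 7.4]
gripper_width: 28.5
grasp_force: 60.3
```

Emit:
move_arm(
  fingers=[15,15,15,15,15,15,15,15,15],
  travel=[
    [4,0,0],
    [8,0,0],
    [11,0,0],
    [14,0,0],
    [16,0,0],
    [18,0,0],
    [19,0,0],
    [20,0,0],
    [20,0,0],
  ],
  dr=[
    [0,0,0],
    [0,0,0],
    [0,0,0],
    [0,0,0],
    [0,0,0],
    [0,0,0],
    [0,0,0],
    [0,0,0],
    [0,0,0],
  ],
)

```text
clock: 22.4
position: [655.5, -72.7, 222.3]
ee_rot: [0.715, -0.699, 0.0, -0.0]
contact_force: [-4.1, 1.7, 7.1]
gripper_width: 29.3
grasp_force: 60.4
```

Emit:
move_arm(
  fingers=[15,15,15,15,15],
  travel=[
    [1,0,0],
    [2,0,0],
    [3,0,0],
    [4,0,0],
    [4,0,0],
  ],
  dr=[
    [0,0,0],
    [0,0,0],
    [0,0,0],
    [0,0,0],
    [0,0,0],
  ],
)

```text
clock: 22.9
position: [655.4, -73.8, 222.4]
ee_rot: [0.715, -0.699, -0.001, -0.002]
contact_force: [-5.2, 14.1, 9.4]
gripper_width: 28.9
grasp_force: 60.5
```

Contact. I'll push a little harder, then release and check the row.

Emit:
move_arm(
  fingers=[15,15,15,15],
  travel=[
    [1,0,0],
    [2,0,0],
    [3,0,0],
    [3,0,0],
  ],
  dr=[
    [0,0,0],
    [0,0,0],
    [0,0,0],
    [0,0,0],
  ],
)

```text
clock: 23.3
position: [655.4, -74.5, 222.4]
ee_rot: [0.715, -0.699, -0.002, -0.003]
contact_force: [-8.1, 22.2, 11.1]
gripper_width: 29.0
grasp_force: 60.7
```

Emit:
move_arm(
  fingers=[60,85,85,85,85,85,85,85,85,85],
  travel=[
    [0,0,0],
    [0,0,0],
    [0,0,0],
    [0,0,-45],
    [0,0,-90],
    [0,0,-140],
    [30,0,-190],
    [60,0,-230],
    [60,0,-230],
    [60,0,-230],
  ],
  dr=[
    [0,0,0],
    [0,0,0],
    [0,0,0],
    [0,0,0],
    [0,0,0],
    [0,0,0],
    [0,0,0],
    [0,0,0],
    [0,0,0],
    [0,0,0],
  ],
)

```text
clock: 24.3
position: [656.9, -141.7, 452.1]
ee_rot: [0.714, -0.7, 0.001, -0.001]
contact_force: [0.8, 0.4, -0.1]
gripper_width: 85.1
grasp_force: 0.0
```

```bash
python3 - <<'E'
from h import *
blues('w10.png'); print(arm.read_state()['position'])
im=cv2.imread('pics/w10.png'); cv2.imwrite('pics/c10.png',cv2.resize(im[80:320,190:390],None,fx=2.5,fy=2.5,interpolation=cv2.INTER_CUBIC))
E
```

```text
blue [275.5 110.6] [266, 101, 20, 20, 299] [ 661.1 -206.3   69. ]
blue [275.4 158.7] [266, 150, 19, 18, 271] [ 660.3 -159.1   69. ]
blue [275.5 203.3] [267, 195, 18, 18, 246] [ 659.3 -112.1   69. ]
[ 656.88654918 -140.77178761  449.79237668]
```

View pics/c10.png

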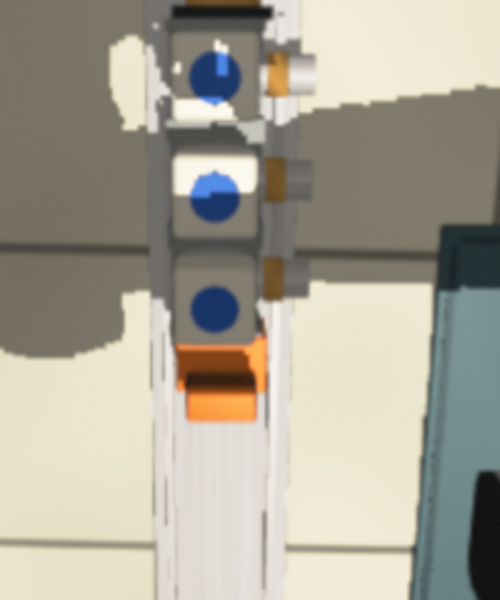

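The crop shows inlet face, three grey segments and orange clamp touching in one row, with outlets to the front. The disc spacing is about 46 mm at cap height, so the row is closed. Now the stop button.

```bash
python3 - <<'E'
from h import *
delta([391.5,-337.5,330],np.pi+0.02)
E
```

```text
travel [191.5 269.2 119.8] dz 1.3169248704869574e-06 tooly -3.122 j6 -0.01 t 24.35
```

Emit:
move_arm(
  fingers=[85,85,85,85,85,85,85,85,85,85],
  travel=[
    [25,40,0],
    [50,80,0],
    [75,120,0],
    [100,160,0],
    [130,200,20],
    [160,235,50],
    [191,269,80],
    [191,269,118],
    [191,269,118],
    [191,269,118],
  ],
  dr=[
    [0,0,0],
    [0,0,0],
    [0,0,0],
    [0,0,0],
    [0,0,0],
    [0,0,0],
    [0,0,0],
    [0,0,0],
    [0,0,0],
    [0,0,0],
  ],
)

```text
clock: 25.35
position: [392.8, -336.6, 331.4]
ee_rot: [0.715, -0.699, -0.002, 0.001]
contact_force: [0.0, 0.1, 0.5]
gripper_width: 85.1
grasp_force: 0.0
```

```bash
cat >> h.py <<'E'
def reds(f,z):
    im,m=grab('wrist',f); h=cv2.cvtColor(im,cv2.COLOR_RGB2HSV)
    k=cv2.inRange(h,(0,140,60),(7,255,255))|cv2.inRange(h,(173,140,60),(180,255,255))
    c,l,st,ce=cv2.connectedComponentsWithStats(k)
    for i in range(1,c):
        if st[i,4]>300: x,y,w,hh=st[i,:4];print(st[i],onz(m,x+w/2,y+hh/2,z).round(1))
E
python3 - <<'E'
from h import *
reds('w11.png',70); delta([391,-337.5,226],np.pi+0.02);print(arm.read_state()['position'])
E
```

```text
[ 213    0   65   27 1159] [ 413.8 -461.    70. ]
[   0  144   24   77 1277] [ 578.1 -353.8   70. ]
[ 249  178   56   59 2197] [ 391.9 -339.7   70. ]
travel [  0.8   2.7 107. ] dz 0.0035679142354156923 tooly -3.118 j6 0.42 t 25.4
[ 393.65326797 -336.57347591  332.97291215]
```

View pics/w11.png

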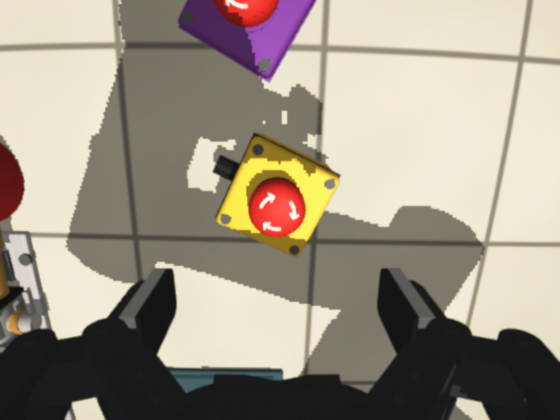

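The stop head is at (277,207), about (392,-339), with the purple one well away at (247,8). That used up my picture allowance (15 viewed, one over the limit of 14), so from here I work from numbers only. I'll descend and grip the head.

Emit:
move_arm(
  fingers=[85,85,85,85,30,30,30,30,30,30],
  travel=[
    [1.5,1.5,40],
    [1.5,1.5,80],
    [1.5,1.5,100],
    [1.5,1.5,105],
    [1.5,1.5,105],
    [1.5,1.5,105],
    [1.5,1.5,105],
    [1.5,1.5,105],
    [1.5,1.5,105],
    [1.5,1.5,105],
  ],
  dr=[
    [0,0,0],
    [0,0,0],
    [0,0,0],
    [0,0,0],
    [0,0,0],
    [0,0,0],
    [0,0,0],
    [0,0,0],
    [0,0,0],
    [0,0,0],
  ],
)

```text
clock: 26.4
position: [391.5, -338.5, 228.5]
ee_rot: [0.715, -0.699, 0.001, -0.0]
contact_force: [-0.5, 1.4, 5.2]
gripper_width: 37.5
grasp_force: 59.5
```

Emit:
move_arm(
  fingers=[30,30,30,30,30,30,30,30,30],
  travel=[
    [0,0,0],
    [0,0,0],
    [0,0,0],
    [0,0,0],
    [0,0,0],
    [0,0,0],
    [0,0,0],
    [0,0,0],
    [0,0,0],
  ],
  dr=[
    [0,0,0.1],
    [0,0,0.2],
    [0,0,0.3],
    [0,0,0.4],
    [0,0,0.5],
    [0,0,0.6],
    [0,0,0.7],
    [0,0,0.8],
    [0,0,0.82],
  ],
)

```text
clock: 27.3
position: [391.5, -338.5, 228.5]
ee_rot: [-0.376, 0.927, -0.001, 0.001]
contact_force: [-1.1, 1.8, 6.4]
gripper_width: 37.0
grasp_force: 59.6
```

```bash
python3 - <<'E'
from h import *
s=arm.read_state();print(s['wrist_torque'],s['contact_force'],s['gripper_width'])
delta(s['position'],0.02)
E
```

```text
[0.34767378 0.12266495 0.02935679] [-1.06919765  1.8426103   6.42265505] 36.99642159496473
travel [0. 0. 0.] dz -0.8195203576973729 tooly 2.342 j6 -0.4 t 27.3
```

Turned 0.82 rad. Let go, wait, then rise and look.

Emit:
move_arm(
  fingers=[85,85,85,85,85,85,85,85,85,85],
  travel=[
    [0,0,0],
    [0,0,0],
    [0,0,0],
    [0,0,0],
    [0,0,-35],
    [0,0,-70],
    [0,0,-105],
    [0,0,-105],
    [0,0,-105],
    [0,0,-105],
  ],
  dr=[
    [0,0,0],
    [0,0,0],
    [0,0,0],
    [0,0,0],
    [0,0,0],
    [0,0,0],
    [0,0,0],
    [0,0,0],
    [0,0,0],
    [0,0,0],
  ],
)

```text
clock: 28.3
position: [390.6, -338.1, 331.3]
ee_rot: [-0.377, 0.926, 0.001, -0.001]
contact_force: [0.1, 0.4, 0.6]
gripper_width: 85.0
grasp_force: 0.0
```

Emit:
move_arm(
  fingers=[85,85,85,85,85,85,85,85,85,85],
  travel=[
    [0,0,0],
    [0,0,0],
    [0,0,0],
    [0,0,0],
    [0,0,0],
    [0,0,0],
    [0,0,0],
    [0,0,0],
    [0,0,0],
    [0,0,0],
  ],
  dr=[
    [0,0,-0.15],
    [0,0,-0.3],
    [0,0,-0.45],
    [0,0,-0.6],
    [0,0,-0.75],
    [0,0,-0.82],
    [0,0,-0.82],
    [0,0,-0.82],
    [0,0,-0.82],
    [0,0,-0.82],
  ],
)

```text
clock: 29.3
position: [391.1, -338.3, 332.1]
ee_rot: [0.715, -0.7, -0.0, 0.0]
contact_force: [0.7, 0.6, 0.7]
gripper_width: 85.1
grasp_force: 0.0
```

```bash
python3 - <<'E'
from h import *
reds('w12.png',78); print(arm.read_state()['position'])
sc,S=grab('scene','sc3.png'); grab('top','top3.png')
def f(im):
    h=cv2.cvtColor(im,cv2.COLOR_BGR2HSV); k=cv2.inRange(h,(0,150,70),(7,255,255))
    c,l,st,ce=cv2.connectedComponentsWithStats(k)
    for i in range(1,c):
        if st[i,4]>30 and 130<ce[i][0]<210 and ce[i][1]<200: print(st[i],ce[i].round(2))
for n in('scene0','sc2','sc3'): print(n);f(cv2.imread(f'pics/{n}.png'))
for z in(75,67): print(proj(S,(392,-338,z)))
E
```

```text
[ 211    0   66   31 1354] [ 413.  -460.3   78. ]
[   0  145   24   78 1341] [ 572.1 -356.5   78. ]
[ 247  183   57   60 2333] [ 392. -340.   78.]
[ 391.06714988 -338.28848289  332.26334447]
scene0
[139 150  14  11 107] [145.35 155.14]
[184 156  13  10 103] [190.11 160.64]
sc2
[174  20  33  41 920] [189.1   40.16]
[139 150  14  11 105] [145.29 155.09]
[184 158  14  10 103] [190.68 162.93]
sc3
[139 150  14  11 104] [145.26 155.1 ]
[184 156  13  10 101] [190.19 160.81]
(np.float64(190.6040761079151), np.float64(160.39358500158414))
(np.float64(191.038369726471), np.float64(162.64593841587845))
```

The scene view confirms it: the head's row went from 160.6 (up) to 162.9 (latched) and is now back at 160.8 (up). Handing in.

```bash
python3 -c "
from bench import arm
print(arm.job_done())"
```

```text
the job is handed in; nothing more can be done
None
```

I pressed and latched the stop button, butted all three segments flush against the inlet with the clamp up to the last one, then released the button so it sprang up; the job is handed in, with no verdict shown and 15 pictures viewed against the limit of 14.

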